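Fume extractor: shut the dust door, draw out the filter and hold it up for inspection

TASK

Get the fume extractor's filter out for inspection: first push the white dust door on its front shut until it snaps into its catch and stays shut by itself (or dust falls out when the filter is pulled), then lift the black flap on top by its orange grip until it stands open by itself. Take the filter cassette hidden beneath by its blue tab, draw it straight up out of its slot and finish while still holding it still and upright, well clear above the extractor, with its broad pleated face turned square to the front edge of the bench. Leave the door shut and the flap open, and do not disturb the other things on the bench; the program ends with the cassette in the gripper.

Things in the scene. Friction and masses are not known exactly. Their poses are not given: they have to be found in the camera images.
- extractor: grey bench fume extractor, fixed: 120 deep (x) x 150 wide (y) x 105 high, flat deck on top. Origin: centre of its underside, on the bench. Front, with the dust door, faces its own -x; its left is +y. Filter slot in the deck under the black flap: 24 (x) x 94 (y), centred at x +12, y 0. Hose spigot behind; rocker switch and knob, 9 high, on the deck in front of the flap.
- dust_door (a joint): angle (rad) of the white front door: 0 shut, grows to 1.2 as it opens to -x; upright hinge at its left. 124 wide, 84 high (12 to 96 above bench), 6 thick, in front of the front face. Lightly sprung open (<0.5 N). A strike inside meets two spring rollers at about 0.12 rad; 3 to 5 N at the free edge snaps it past them to seat at 0 on a solid stop and stay; let go sooner, it swings open.
- dust_door_hinge (a point): point on the dust door's hinge axis (upright) at half the door's height, 54 above the bench; 3 behind the plane of the door's outer face.
- dust_door_face (a point): point on the door's outer face where it may be pushed, at half its height (54 above the bench, 42 below the door's upper edge), 85 from the hinge axis. Its x axis points square into the door (from outer face to inside), y runs along the door towards the hinge.
- filter_flap (a joint): angle (rad) of the black hooded filter flap on the extractor's deck: 0 = shut, grows as it is lifted, up to 1.75 (just past upright). A stiff friction hinge: it stays wherever it is left; about 1.5 N at the grip lifts it.
- filter_flap_hinge (a point): point on the flap's hinge axis, which runs along the extractor's x at the flap's left (+y) lower edge, 107 above the bench. The flap is a hood 64 (x) x 112 (y) x 40 high with 3 walls, that swings up and over to the extractor's left.
- filter_flap_grip (a point): grip point in the orange fin on the flap's top near its free (right) end: fin 10 thick (extractor's x), 32 long (y), 34 high; the point is on its middle plane, 22 above the flap's top, 12 below the fin's top. With the flap shut it is 90 towards -y and 62 up from the hinge axis. Pinched across its thickness, the fin pivots between the pads as the flap swings.
- filter_cassette: filter cassette loose in the slot, hidden under the flap: pleated plate 20 thick (x) x 90 wide (y) x 78 high in a grey frame; on top a flange 30 x 100 x 5 that rests on the deck, and a blue pull tab; 111 high in all, about 150 g. Origin: centre of its underside, z up. Broad pleated faces look along its +x and -x. 2 play each side; comes straight up, clear after 78.
- cassette_tab (a point): grip point in the cassette's blue pull tab: a fin 10 thick (cassette's x), 34 long (its y), 28 high above the flange; this point is 22 above the flange, 6 below the tab's top, 105 above the cassette's origin.
- bench_front (a point): middle of the bench's front edge, at the bench top; its y axis runs along the edge, its x axis square to it, away from the robot.
- solder_spool: bystander: black spool of solder wire, 55 dia. x 33, near the front left corner; origin under its centre
- spare_board: bystander: green circuit board 60x90x16, lying at the left towards the back; origin under its centre
- iron_stand: bystander: soldering iron stand with yellow sponge and wire coil, 70x151x88, at the front right of the middle; origin under its centre
- red_cutter: bystander: red-handled side cutter 61x126x12, front right corner; origin under its centre

How it is judged (in metres and radians):
On the way, in this order (a step that is already met when the one before it is completed fails the run):
1. the dust door is snapped shut and stays shut untouched, flap still down (value of joint dust_door below 0.04 rad and value of joint filter_flap below 0.1 rad and contact force between the fingers and extractor below 0.3 N), for 0.3 s.
2. the flap is lifted open while the cassette still sits in its slot, and stays open untouched (value of joint dust_door below 0.04 rad and value of joint filter_flap above 1.2 rad and z of filter_cassette in the frame of extractor below 0.045 m and contact force between the fingers and extractor below 0.3 N), for 0.2 s.
3. the cassette is drawn fully out of its slot, upright, with the door still shut (value of joint dust_door below 0.04 rad and value of joint filter_flap above 1.2 rad and z of filter_cassette in the frame of extractor above 0.11 m and angle between filter_cassette's own z axis and vertical below 0.3 rad), for 0.1 s.
At the end, for the whole second after the job is handed in: the fingers hold the cassette still (<20 mm/s), upright within 10 deg, within 150 mm of the extractor's centre in plan, its underside over 135 mm above the bench, clear of the extractor, broad face square to the bench's front edge within 11 deg; door shut (<0.04 rad), flap open (>1.2 rad) (value of joint dust_door below 0.04 rad and value of joint filter_flap above 1.2 rad and height (world z) of filter_cassette above 0.135 m and horizontal distance between filter_cassette and extractor below 0.15 m and angle between filter_cassette's own z axis and vertical below 0.17 rad and angle between the x axis of filter_cassette and the x axis of bench_front, either way round below 0.2 rad and contact force between the fingers and filter_cassette above 1 N and contact force between filter_cassette and extractor below 0.1 N and linear speed of filter_cassette below 0.02 m/s); the arm keeps its last pose, push and grip.
It fails at once if a bystander near the work is shifted by more than 30 mm (distance of any of solder_spool, spare_board, iron_stand, red_cutter from where it was at the start of the episode above 0.03 m).
It also fails if it takes over 69 s, if anything falls off the work surface, if the arm or the gripper's body presses on something with over 40 N, if the wrist force passes 120 N, or if a joint passes its speed limit or range.

ROBOT

A 7-joint arm with a two-finger parallel gripper is mounted at the origin on a cart in front of the work surface, level with it; the furniture and walls round the work are solid. World frame = base frame: x ahead of the robot, y to its left, z up, the work surface at z = 0. Lengths are in m, angles in degrees, forces in N, time in s.
With the tool pointing down it reaches from about 0.425 to 0.875 m from the base axis. Payload 8.4 kg.
Tool frame: the origin (TCP) lies on the centre line of the jaws, within the pads' length; the fingertips stand 8 mm ahead of it and the grasp point (between the pads) lies 11 mm behind it (manip.nose_length is the distance from the TCP to the fingertips, in m); z points along the fingers, y is the line along which they close (so a half turn about z gives the same grasp; the last joint's range is limited). The gripper opens to 87 mm and grips with 3 to 60 N. Pads are 19 mm wide; open, the fingers measure 117 mm over their backs; the gripper's body (75 mm by 190 mm) begins 51 mm behind the grasp point.
Start: joints at [-77.189, 19.091, 2.286, 83.961, -0.768, 76.965, -3.352], TCP at [0.206, 0.616, 0.231] pointing down, gripper open.
Joint ranges: [-147.57, 147.57], [-21.85, 119.76], [-74.77, 79.35], [14.55, 137.4], [-85.83, 265.84], [4.83, 119.75], [-152.11, 152.11]. Speed limits (degrees/s): [127.2, 127.2, 159.86, 159.86, 180, 180, 180].

INTERFACE

Orientations are given as a 3x3 rotation matrix whose columns are the frame's x, y, z axes.
In Python, from station import manip gives the robot as it stands.
- The arm moves only by the tool send_rows, never from a script. Its argument "increments" is a list that holds one entry, the list of rows, each a list of 7 numbers: the shift along the world's x, y, z in units of 0.1 m (1.0 is 0.1 m), then the turn, a rotation vector about the world's x, y, z in units of 45 degrees (1.0 is 45 degrees), then the opening, from -1 (shut) to 1 (fully open). In form: [[[x, y, z, rx, ry, rz, jaw], ...]]. A call has exactly 10 rows; each row is the pose to reach, as a shift and turn from the pose commanded when the call began; what a row does not reach only later rows make up. A row lasts 1/12 s, in which the tool goes at most 41.7 mm and 7.16 degrees, less where a joint would pass 70% of its speed; a pose out of reach is approached as far as the arm can. A call with a number of a shift or a turn outside -1 to 1 is refused whole. A call with a gripper value outside its range is refused whole. The fingers move at their own pace and stop on an object; "newtons" is the grip in N (left out, the last holds). Time passes only in rows, so rows that repeat a pose let the fingers close, or fill a call up. It gives the time, the measured TCP pose, the force, the opening and the grip force at its end, in the units of the state.
- manip.state(): the state, without advancing time (a new reading comes with each control period).
- manip.camera(name): name is "scene" or "top" or "wrist"; returns a dict with "img" (480x640x3 uint8, red, green, blue), "camera_matrix" (3x3 intrinsics, pixels), "k1" (the pictures are not rectified: a ray, as slopes to the right and down, at radius r is drawn at 1 + k1 r^2 times it, then the intrinsics apply), "xyz" and "attitude" of the camera in the world; the wrist camera has in their place "mount" (4x4, takes a point from camera to tool coordinates, whose origin is the TCP and whose axes are the flange's). Camera axes: x right, y down, z forward; pixel columns grow to the right and rows downward; lengths in m; the calibration is good to about 2 mm. A picture is of the moment at which its call begins: read the wrist's pose just before it. There is no depth.
- manip.hand_in(): hands the job in; it is judged then, once.
The state is a dict: "clock": time; "joint_positions": joint angles; "qvel": joint speeds; "joint_efforts": joint torques, N m; "eef_pos": TCP position; "eef_rot": TCP orientation; "force": force on the tool from outside, world axes, zero at the start; "ft_torque": the same for the moment, N m; "grip_width": finger opening in m; "gripper_force": force on a finger pad.
Only numpy, scipy, OpenCV 4.12 (cv2) and the standard library are available. Lean on these libraries where they do the work, as an engineer would, in place of code of your own. Each camera call takes 0.05 s, during which the arm holds its last target. There are 200 camera calls.

## Working session

There is one attempt and no reset: what is moved stays moved. The work goes in short steps, Python scripts to look and compute and a tool call to move; the robot and the scene stay as the last step left them, time stands still between calls to the robot, and variables do not carry over. Pictures are saved under pics/ and viewed, at most 10 in all, crops included, and the job is handed in when it is done.

Besides the shell and the picture viewer there is one more tool, called after "Call:" by a JSON object that holds its "name" and its "arguments". send_rows: Moves the arm, as the interface text tells. Shifts and turns lie within -1 to 1; 1 stands for 0.1 m of shift or 45 degrees of turn. Its arguments: {"type":"object","properties":{"increments":{"type":"array"},"newtons":{"type":"number"}},"required":["increments"]}

```bash
mkdir -p pics; ls; cat > h.py <<'E'
import numpy as np, cv2, json
from station import manip
def cam(n):
    s=manip.state(); c=manip.camera(n)
    K=np.array(c["camera_matrix"]);k1=c["k1"]
    if n=="wrist":
        T=np.eye(4);T[:3,:3]=s["eef_rot"];T[:3,3]=s["eef_pos"];M=T@np.array(c["mount"])
        R,p=M[:3,:3],M[:3,3]
    else: R,p=np.array(c["attitude"]),np.array(c["xyz"])
    return dict(img=np.array(c["img"]),K=K,k1=k1,R=R,p=p)
def ray(c,u,v):
    K=c["K"]; d=np.array([(u-K[0,2])/K[0,0],(v-K[1,2])/K[1,1]]); x=d.copy()
    for _ in range(20): x=d/(1+c["k1"]*(x@x))
    r=c["R"]@np.array([x[0],x[1],1]); return r/np.linalg.norm(r)
def onz(c,u,v,z):
    r=ray(c,u,v); return c["p"]+r*(z-c["p"][2])/r[2]
def tri(obs):
    A=np.zeros((3,3));b=np.zeros(3)
    for c,u,v in obs:
        r=ray(c,u,v);P=np.eye(3)-np.outer(r,r);A+=P;b+=P@c["p"]
    x=np.linalg.solve(A,b)
    return x,[np.linalg.norm((np.eye(3)-np.outer(ray(c,u,v),ray(c,u,v)))@(x-c["p"])) for c,u,v in obs]
def proj(c,P):
    q=c["R"].T@(np.asarray(P)-c["p"]);x=q[:2]/q[2];x=x*(1+c["k1"]*(x@x));return c["K"][:2,:2]@x+c["K"][:2,2]
def save(c,n): cv2.imwrite("pics/"+n,c["img"][:,:,::-1])
E
python3 - <<'E'
from h import *
for n in("scene","top"):
    c=cam(n);save(c,n+"0.png");np.savez(n+"0.npz",**c);print(n,c["p"].round(3),c["R"].round(3).tolist(),c["K"].round(1).tolist(),c["k1"])
s=manip.state();print(s["clock"],s["eef_pos"],np.round(s["eef_rot"],3).tolist(),s["force"])
E
```

```text
pics
scene [-0.135 -0.666  0.833] [[0.698, -0.441, 0.564], [-0.716, -0.412, 0.564], [-0.017, -0.797, -0.603]] [[539.3, 0.0, 320.1], [0.0, 539.3, 236.0], [0.0, 0.0, 1.0]] -0.15140276950360312
top [0.395 0.006 1.176] [[-0.024, -0.988, 0.153], [-1.0, 0.02, -0.024], [0.021, -0.153, -0.988]] [[540.1, 0.0, 320.6], [0.0, 540.1, 232.8], [0.0, 0.0, 1.0]] -0.020643020625659467
0.1 [0.20609453 0.61604285 0.22977608] [[-0.948, 0.317, -0.0], [0.317, 0.948, -0.001], [-0.0, -0.001, -1.0]] [-0.18536046  0.31187254 -0.18240788]
```

View pics/scene0.png

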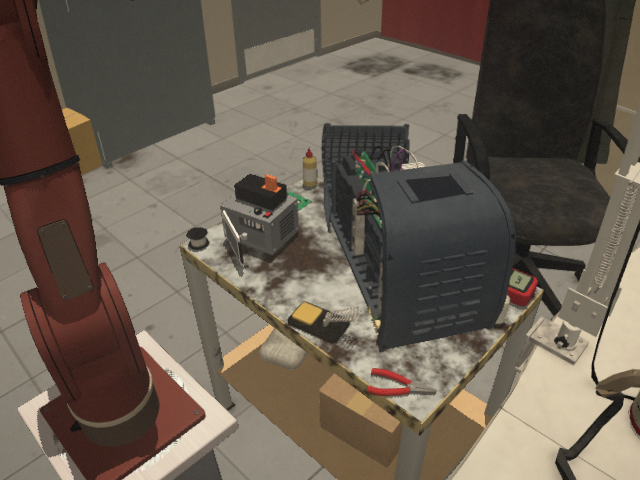

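View pics/top0.png

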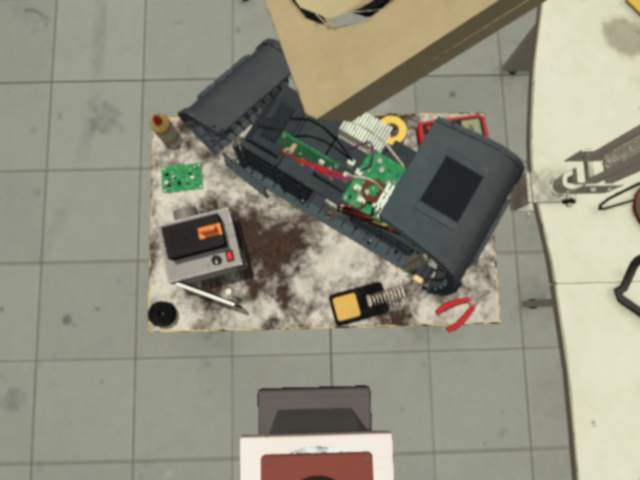

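Scene: the grey extractor sits at about (262,215) in the scene view and (203,245) in the top view. The door is ajar, the flap is black with an orange fin at (209,232), and the spool is at the front left, (162,314). I'll enlarge both for measurement.

```bash
python3 - <<'E'
from h import *
a=np.load("top0.npz")["img"][190:335,140:265];b=np.load("scene0.npz")["img"][165:285,175:330]
A=cv2.resize(a,None,fx=4,fy=4,interpolation=cv2.INTER_CUBIC);B=cv2.resize(b,None,fx=5,fy=5,interpolation=cv2.INTER_CUBIC)
cv2.imwrite("pics/topc.png",A[:,:,::-1]);cv2.imwrite("pics/scc.png",B[:,:,::-1])
E
```

```text
(no output)
```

View pics/topc.png

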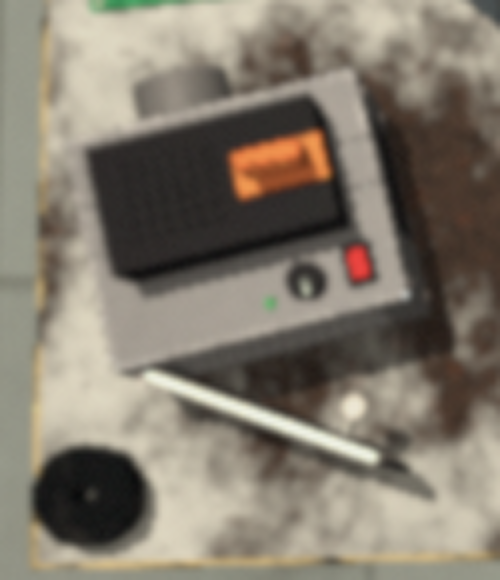

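View pics/scc.png

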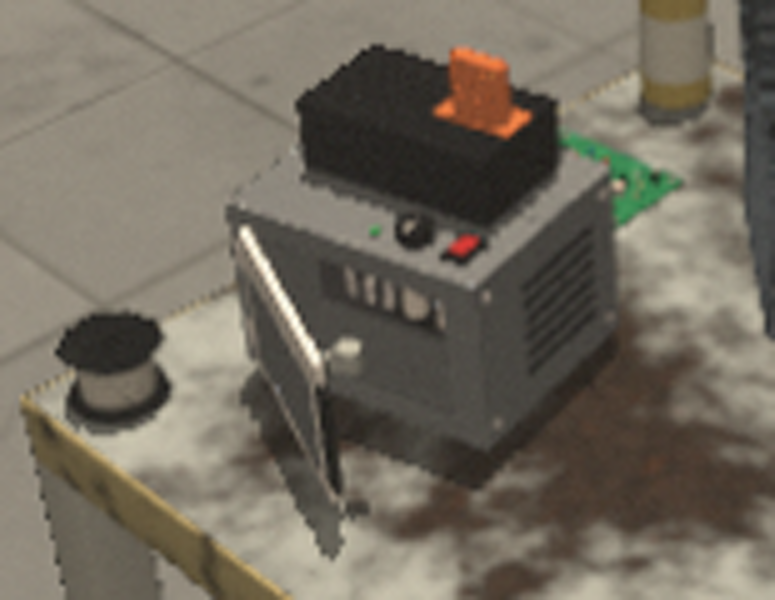

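The top crop shows the deck corners at about (88,150), (352,70), (410,300) and (125,372), the door top edge from (148,373) to (378,460), and the fin around (280,165). In the scene crop the front corners are at (230,207) and (485,288), and the fin top is at about (481,57).

```bash
python3 - <<'E'
from h import *
t={k:v for k,v in np.load("top0.npz").items()};s={k:v for k,v in np.load("scene0.npz").items()}
T=lambda x,y:((x+.5)/4-.5+140,(y+.5)/4-.5+190)
S=lambda x,y:((x+.5)/5-.5+175,(y+.5)/5-.5+165)
for n,a,b in [("FL",(125,372),(230,207)),("FR",(410,300),(485,288)),("BR",(352,70),(612,180)),("BL",(88,150),None),("doorhinge top",(148,373),(243,232)),("doorfree top",(378,460),(318,370)),("fin top",(290,152),(481,57))]:
    z=.105 if n[0] in"FB" else .096 if n[0]=="d" else .181
    print(n,"plane",onz(t,*T(*a),z).round(4), onz(s,*S(*b),z).round(4) if b else "", *( (x:=tri([(t,*T(*a)),(s,*S(*b))]))[0].round(4),np.round(x[1],4)) if b else "")
# front edge: bench colour vs floor: gradient columns in top
g=cv2.cvtColor(t["img"],cv2.COLOR_RGB2HSV)
m=cv2.inRange(g,(15,60,60),(32,255,255))
pts=[]
for u in range(155,495,6):
    col=np.where(m[318:338,u])[0]
    if len(col): pts.append(onz(t,u,col.max()+318,0)[:2])
pts=np.array(pts);l=cv2.fitLine(pts.astype(np.float32),cv2.DIST_HUBER,0,.001,.001).ravel();print("edge",len(pts),l,np.degrees(np.arctan2(l[1],l[0])))
for n,(u,v) in dict(spool=(162,314),board=(182,178),bottle=(163,130),stand=(360,305)).items(): print(n,onz(t,u,v,.03 if n!="board" else .016).round(3))
for n,P in dict(l=(175,110),pc1=(230,160),pc2=(255,190)).items(): print(n,onz(t,*P,0.1).round(3))
print(manip.nose_length)
E
```

```text
FL plane [0.4674 0.2765 0.105 ] [0.4661 0.2777 0.105 ] [0.4667 0.277  0.1051] [0.0008 0.0008]
FR plane [0.5    0.1363 0.105 ] [0.5063 0.1345 0.105 ] [0.5021 0.1342 0.1071] [0.003 0.003]
BR plane [0.6168 0.1653 0.105 ] [0.6097 0.1571 0.105 ] [0.6184 0.1666 0.0965] [0.0001 0.0001]
BL plane [0.5786 0.2969 0.105 ] 
doorhinge top plane [0.4672 0.2674 0.096 ] [0.4645 0.2669 0.096 ] [0.4666 0.2683 0.0943] [0.001 0.001]
doorfree top plane [0.4218 0.1534 0.096 ] [0.4197 0.1524 0.096 ] [0.4214 0.1539 0.0943] [0.0005 0.0005]
fin top plane [0.5628 0.1826 0.181 ] [0.563  0.1935 0.181 ] [0.5591 0.1836 0.1871] [0.0033 0.0033]
edge 48 [ 9.7544573e-04 -9.9999952e-01  3.7095174e-01  7.3022909e-02] -89.94411
spool [0.407 0.313 0.03 ]
board [0.703 0.279 0.016]
bottle [0.808 0.319 0.03 ]
stand [ 0.417 -0.102  0.03 ]
l [0.826 0.276 0.1  ]
pc1 [0.716 0.161 0.1  ]
pc2 [0.652 0.111 0.1  ]
0.008
```

Extractor pose: centre about (0.541, 0.220), yaw about 14.3°, door about 0.63 rad, bench edge along world y. Measured heights match the text. I'll move to in front of the door with the jaws shut.

Call:
{"name": "send_rows", "arguments": {"increments": [[[0.05,-0.1,0,0,0,0.04,-1],[0.1,-0.2,0,0,0,0.08,-1],[0.15,-0.3,0,0,0,0.12,-1],[0.2,-0.4,0,0,0,0.16,-1],[0.25,-0.5,0,0,0,0.2,-1],[0.3,-0.6,0,0,0,0.24,-1],[0.35,-0.7,0,0,0,0.28,-1],[0.4,-0.8,0,0,0,0.32,-1],[0.45,-0.9,0,0,0,0.36,-1],[0.5,-1,0,0,0,0.4,-1]]], "newtons": 20}}

```text
clock: 0.93
eef_pos: [0.2563, 0.5157, 0.2301]
eef_rot: [[-1.0, 0.007, -0.0], [0.007, 1.0, -0.001], [0.0, -0.001, -1.0]]
force: [0.2, -0.4, 1.2]
grip_width: 0.0283
gripper_force: 0.0
```

Call:
{"name": "send_rows", "arguments": {"increments": [[[0.05,-0.1,0,0,0,0.033,-1],[0.1,-0.2,0,0,0,0.066,-1],[0.15,-0.3,0,0,0,0.1,-1],[0.2,-0.4,0,0,0,0.133,-1],[0.25,-0.5,0,0,0,0.166,-1],[0.3,-0.6,0,0,0,0.2,-1],[0.35,-0.7,0,0,0,0.233,-1],[0.4,-0.8,0,0,0,0.266,-1],[0.45,-0.9,0,0,0,0.3,-1],[0.5,-1,0,0,0,0.33,-1]]]}}

```text
clock: 1.77
eef_pos: [0.3063, 0.4157, 0.2302]
eef_rot: [[-0.968, -0.249, -0.0], [-0.249, 0.968, -0.001], [0.0, -0.0, -1.0]]
force: [0.4, -0.9, -0.6]
grip_width: 0.0004
gripper_force: 0.0
```

Call:
{"name": "send_rows", "arguments": {"increments": [[[0.05,-0.1,0,0,0,0,-1],[0.1,-0.2,0,0,0,0,-1],[0.15,-0.3,0,0,0,0,-1],[0.2,-0.4,0,0,0,0,-1],[0.25,-0.5,0,0,0,0,-1],[0.3,-0.6,0,0,0,0,-1],[0.35,-0.7,0,0,0,0,-1],[0.4,-0.8,0,0,0,0,-1],[0.45,-0.9,0,0,0,0,-1],[0.5,-1,0,0,0,0,-1]]]}}

```text
clock: 2.6
eef_pos: [0.3567, 0.3154, 0.2305]
eef_rot: [[-0.969, -0.248, 0.0], [-0.248, 0.969, 0.0], [-0.0, 0.0, -1.0]]
force: [-0.1, -0.7, 0.4]
grip_width: 0.0006
gripper_force: 0.0
```

Call:
{"name": "send_rows", "arguments": {"increments": [[[0.04,-0.1,0,0,0,0,-1],[0.08,-0.2,0,0,0,0,-1],[0.12,-0.3,0,0,0,0,-1],[0.16,-0.4,0,0,0,0,-1],[0.2,-0.5,0,0,0,0,-1],[0.24,-0.6,0,0,0,0,-1],[0.28,-0.7,0,0,0,0,-1],[0.32,-0.8,0,0,0,0,-1],[0.36,-0.9,0,0,0,0,-1],[0.4,-1,0,0,0,0,-1]]]}}

```text
clock: 3.43
eef_pos: [0.3966, 0.2154, 0.2305]
eef_rot: [[-0.969, -0.248, -0.0], [-0.248, 0.969, -0.0], [0.0, -0.0, -1.0]]
force: [-0.5, -0.1, -0.1]
grip_width: 0.0003
gripper_force: 0.0
```

Call:
{"name": "send_rows", "arguments": {"increments": [[[0.02,-0.1,-0.1,0,0,0,-1],[0.04,-0.2,-0.2,0,0,0,-1],[0.05,-0.3,-0.3,0,0,0,-1],[0.06,-0.37,-0.4,0,0,0,-1],[0.06,-0.37,-0.5,0,0,0,-1],[0.06,-0.37,-0.6,0,0,0,-1],[0.06,-0.37,-0.7,0,0,0,-1],[0.06,-0.37,-0.8,0,0,0,-1],[0.06,-0.37,-0.9,0,0,0,-1],[0.06,-0.37,-1,0,0,0,-1]]]}}

```text
clock: 4.27
eef_pos: [0.4021, 0.1797, 0.1295]
eef_rot: [[-0.969, -0.249, -0.0], [-0.249, 0.969, -0.0], [0.0, -0.0, -1.0]]
force: [-0.5, -0.2, -0.5]
grip_width: 0.0005
gripper_force: 0.0
```

Call:
{"name": "send_rows", "arguments": {"increments": [[[0,0,-0.1,0,0,0,-1],[0,0,-0.2,0,0,0,-1],[0,0,-0.3,0,0,0,-1],[0,0,-0.4,0,0,0,-1],[0,0,-0.5,0,0,0,-1],[0,0,-0.6,0,0,0,-1],[0,0,-0.7,0,0,0,-1],[0,0,-0.72,0,0,0,-1],[0,0,-0.72,0,0,0,-1],[0,0,-0.72,0,0,0,-1]]]}}

```text
clock: 5.1
eef_pos: [0.4023, 0.1794, 0.0586]
eef_rot: [[-0.969, -0.248, 0.0], [-0.248, 0.969, -0.0], [-0.0, -0.0, -1.0]]
force: [-0.5, -0.2, 0.4]
grip_width: 0.0001
gripper_force: 0.0
```

Call:
{"name": "send_rows", "arguments": {"increments": [[[0.06,0,0,0,0,0,-1],[0.12,0,0,0,0,0,-1],[0.18,0,0,0,0,0,-1],[0.24,0,0,0,0,0,-1],[0.3,0,0,0,0,0,-1],[0.36,0,0,0,0,0,-1],[0.42,0,0,0,0,0,-1],[0.48,0,0,0,0,0,-1],[0.53,0,0,0,0,0,-1],[0.56,0,0,0,0,0,-1]]]}}

```text
clock: 5.93
eef_pos: [0.4589, 0.1794, 0.0585]
eef_rot: [[-0.969, -0.248, 0.0], [-0.248, 0.969, -0.0], [-0.0, -0.0, -1.0]]
force: [-0.6, 0.9, 0.1]
grip_width: 0.0003
gripper_force: 0.1
```

Call:
{"name": "send_rows", "arguments": {"increments": [[[0.015,0,0,0,0,0,-1],[0.03,0,0,0,0,0,-1],[0.045,0,0,0,0,0,-1],[0.06,0,0,0,0,0,-1],[0.075,0,0,0,0,0,-1],[0.09,0,0,0,0,0,-1],[0.1,0,0,0,0,0,-1],[0.11,0,0,0,0,0,-1],[0.12,0,0,0,0,0,-1],[0.13,0,0,0,0,0,-1]]]}}

```text
clock: 6.77
eef_pos: [0.4715, 0.1793, 0.0586]
eef_rot: [[-0.969, -0.248, 0.0], [-0.248, 0.969, -0.0], [-0.0, -0.0, -1.0]]
force: [-0.7, -0.4, -1.0]
grip_width: 0.0003
gripper_force: 0.5
```

Call:
{"name": "send_rows", "arguments": {"increments": [[[0.01,0,0,0,0,0,-1],[0.02,0,0,0,0,0,-1],[0.03,0,0,0,0,0,-1],[0.03,0,0,0,0,0,-1],[0.04,0,0,0,0,0,-1],[0.04,0,0,0,0,0,-1],[0.05,0,0,0,0,0,-1],[0.05,0,0,0,0,0,-1],[0.05,0,0,0,0,0,-1],[0.05,0,0,0,0,0,-1]]]}}

```text
clock: 7.6
eef_pos: [0.4744, 0.1792, 0.0583]
eef_rot: [[-0.969, -0.248, -0.004], [-0.248, 0.969, -0.001], [0.004, 0.0, -1.0]]
force: [-10.6, -1.5, 6.5]
grip_width: 0.0005
gripper_force: 5.1
```

Call:
{"name": "send_rows", "arguments": {"increments": [[[0.02,0.0,0,0,0,0,-1],[0.03,0.0,0,0,0,0,-1],[0.03,0,0,0,0,0,-1],[0,0,0,0,0,0,-1],[-0.05,-0.01,0,0,0,0,-1],[-0.1,-0.03,0,0,0,0,-1],[-0.2,-0.06,0,0,0,0,-1],[-0.3,-0.08,0,0,0,0,-1],[-0.4,-0.1,0,0,0,0,-1],[-0.5,-0.12,0,0,0,0,-1]]]}}

```text
clock: 8.43
eef_pos: [0.425, 0.1671, 0.0585]
eef_rot: [[-0.969, -0.248, -0.0], [-0.248, 0.969, 0.0], [0.0, 0.0, -1.0]]
force: [0.4, -0.1, -0.1]
grip_width: 0.0002
gripper_force: 0.0
```

Call:
{"name": "send_rows", "arguments": {"increments": [[[0,0,0.1,0,0,0,-1],[0,0,0.2,0,0,0,-1],[0,0,0.3,0,0,0,-1],[0,0,0.4,0,0,0,-1],[0,0,0.5,0,0,0,-1],[0,0,0.6,0,0,0,-1],[0,0,0.7,0,0,0,-1],[0,0,0.8,0,0,0,-1],[0,0,0.9,0,0,0,-1],[0,0,1,0,0,0,-1]]]}}

```text
clock: 9.27
eef_pos: [0.4262, 0.1674, 0.1596]
eef_rot: [[-0.969, -0.248, 0.0], [-0.248, 0.969, -0.0], [-0.0, -0.0, -1.0]]
force: [0.1, 0.1, 0.8]
grip_width: 0.0005
gripper_force: 0.0
```

Call:
{"name": "send_rows", "arguments": {"increments": [[[0,0,0.1,0,0,0,1],[0,0,0.2,0,0,0,1],[0,0,0.3,0,0,0,1],[0,0,0.4,0,0,0,1],[0,0,0.5,0,0,0,1],[0,0,0.6,0,0,0,1],[0,0,0.7,0,0,0,1],[0,0,0.8,0,0,0,1],[0,0,0.9,0,0,0,1],[0,0,1,0,0,0,1]]]}}

```text
clock: 10.1
eef_pos: [0.4262, 0.1674, 0.2595]
eef_rot: [[-0.969, -0.248, -0.0], [-0.248, 0.969, -0.0], [0.0, -0.0, -1.0]]
force: [0.5, 0.3, -0.3]
grip_width: 0.0591
gripper_force: 0.0
```

```bash
python3 - <<'E'
from h import *
L=[]
for n in("scene","wrist"):
    c=cam(n);np.savez(n+"1.npz",**c);save(c,n+"1.png")
    L.append(c)
print(L[1]["p"],L[1]["R"].round(3).tolist(),L[1]["K"],L[1]["k1"])
a=cv2.resize(L[0]["img"][165:285,175:330],(400,310),interpolation=cv2.INTER_CUBIC);b=cv2.resize(L[1]["img"],(400,300),interpolation=cv2.INTER_AREA)
cv2.imwrite("pics/v1.png",np.hstack([a[:300],b])[:,:,::-1])
E
```

```text
[0.34691354 0.14756145 0.41465542] [[-0.249, 0.924, 0.291], [0.969, 0.237, 0.075], [0.001, 0.3, -0.954]] [[431.0691041    0.         309.94630833]
 [  0.         431.0691041  235.33787302]
 [  0.           0.           1.        ]] 0.005440102861477659
```

View pics/v1.png

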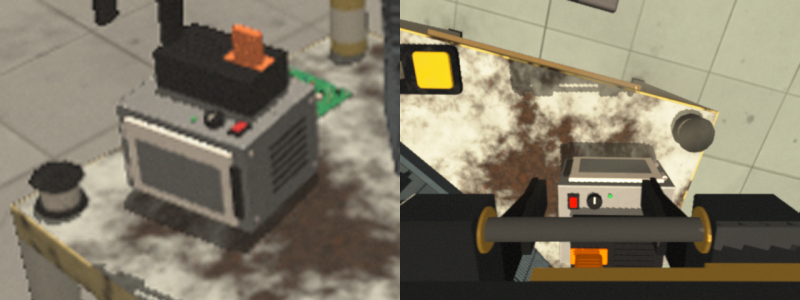

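The door is flush and shut after retreat. In the right half (wrist view) the fin is at the bottom, (590,257). Next I'll check joint margins for the 90° turn and estimate the fin from colour masks in the saved views.

```bash
python3 - <<'E'
from h import *
s=manip.state();print(np.round(s["joint_positions"],1))
for n in("top0","scene0","wrist1"):
    c=dict(np.load(n+".npz"));h=cv2.cvtColor(c["img"],cv2.COLOR_RGB2HSV)
    m=cv2.inRange(h,(4,150,120),(16,255,255))
    k,l,st,ce=cv2.connectedComponentsWithStats(m)
    for i in range(1,k):
        if st[i,4]>60: print(n,st[i],ce[i].round(1))
C=np.array([.541,.220]);e=np.radians(14.3);ex=np.array([np.cos(e),np.sin(e)]);ey=np.array([-ex[1],ex[0]])
g=C+.012*ex-.034*ey;print("fin grip pred",g,"tab",C+.012*ex)
for n in("top0","scene0"):
    c=dict(np.load(n+".npz"));print(n,[proj(c,[*(g+y*ey),z]).round(1).tolist() for y in(-.016,.016) for z in(.147,.181)])
E
```

```text
[-48.5  -5.7  20.1 107.6   2.   77.6  75.5]
top0 [197 222  26  18 298] [209.3 230.4]
scene0 [262 175  19  18 195] [270.7 183.7]
wrist1 [ 273  397   60   32 1520] [301.1 412.4]
fin grip pred [0.56102616 0.19001745] tab [0.55262819 0.22296399]
top0 [[219.5, 229.3], [216.5, 226.4], [203.3, 233.7], [199.7, 230.9]]
scene0 [[277.7, 190.7], [276.8, 178.5], [266.6, 187.4], [265.6, 175.2]]
```

Call:
{"name": "send_rows", "arguments": {"increments": [[[0.07,0.01,0.07,0,0,-0.1,1],[0.14,0.02,0.14,0,0,-0.2,1],[0.21,0.03,0.21,0,0,-0.3,1],[0.28,0.04,0.28,0,0,-0.4,1],[0.35,0.05,0.35,0,0,-0.5,1],[0.42,0.06,0.42,0,0,-0.6,1],[0.49,0.07,0.49,0,0,-0.7,1],[0.56,0.08,0.56,0,0,-0.8,1],[0.63,0.1,0.63,0,0,-0.9,1],[0.7,0.12,0.7,0,0,-1,1]]]}}

```text
clock: 11.03
eef_pos: [0.4964, 0.1794, 0.3283]
eef_rot: [[-0.858, 0.513, -0.001], [0.513, 0.858, -0.001], [0.0, -0.001, -1.0]]
force: [0.3, 0.5, 0.5]
grip_width: 0.0868
gripper_force: 0.0
```

Call:
{"name": "send_rows", "arguments": {"increments": [[[0.07,0.01,0,0,0,-0.12,1],[0.14,0.02,0,0,0,-0.24,1],[0.21,0.03,0,0,0,-0.36,1],[0.28,0.04,0,0,0,-0.48,1],[0.35,0.05,0,0,0,-0.6,1],[0.42,0.06,0,0,0,-0.72,1],[0.49,0.07,0,0,0,-0.84,1],[0.56,0.09,0,0,0,-0.96,1],[0.65,0.11,0,0,0,-1,1],[0.65,0.11,0,0,0,-1,1]]]}}

```text
clock: 11.87
eef_pos: [0.5621, 0.1908, 0.3276]
eef_rot: [[-0.248, 0.969, -0.001], [0.969, 0.248, -0.001], [-0.001, -0.001, -1.0]]
force: [0.1, 0.4, -0.3]
grip_width: 0.0871
gripper_force: 0.0
```

```bash
python3 - <<'E'
from h import *
c=cam("wrist");np.savez("wrist2.npz",**c);save(c,"wrist2.png");s=manip.state()
print(s["eef_pos"],np.round(s["eef_rot"],3).tolist(),np.round(s["joint_positions"],1),c["p"])
E
```

```text
[0.56154237 0.19046869 0.3277659 ] [[-0.25, 0.968, -0.001], [0.968, 0.25, -0.001], [-0.001, -0.001, -1.0]] [-45.3  10.9  26.4  84.3  -4.8  86.   -4.4] [0.54193659 0.27128919 0.48099309]
```

View pics/wrist2.png

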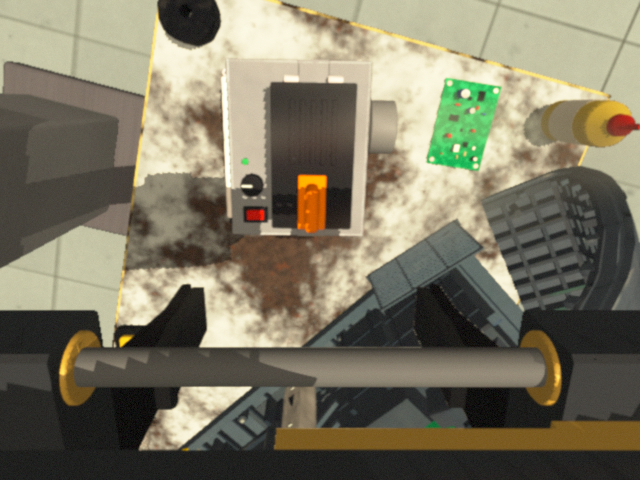

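The wrist view shows the extractor squarely: deck corners at (228,60), (371,62), (361,236) and (232,236), the fin at (312,203), and the flap at (271–356, 83–228). Next I'll measure these.

```bash
python3 - <<'E'
from h import *
w=dict(np.load("wrist2.npz"));t=dict(np.load("top0.npz"));s=dict(np.load("scene0.npz"))
P=[onz(w,*p,.105) for p in [(228,60),(371,62),(361,236),(232,236)]]
for p in P: print(p.round(4))
P=np.array(P)
mod=np.array([[-.06,.075],[.06,.075],[.06,-.075],[-.06,-.075]])
M,_=cv2.estimateAffinePartial2D(mod,P[:,:2]);print("scale",np.hypot(M[0,0],M[1,0]),"yaw",np.degrees(np.arctan2(M[1,0],M[0,0])),"c",M[:,2])
m=cv2.inRange(cv2.cvtColor(w["img"],cv2.COLOR_RGB2HSV),(4,150,80),(20,255,255))
for v in range(172,236,3):
    x=np.where(m[v,280:350])[0]+280
    if len(x): print(v,x.min(),x.max(),w["img"][v,x.min():x.max()+1,0].tolist())
e=np.radians(14.3);ex=np.array([np.cos(e),np.sin(e)]);ey=np.array([-ex[1],ex[0]]);g=np.array([.561,.190])
print([(z,proj(w,[*(g+x*ex+y*ey),z]).round(1).tolist()) for z in(.147,.181) for y in(-.016,.016) for x in(-.005,.005)])
E
```

```text
[0.4694 0.2844 0.105 ]
[0.5821 0.3118 0.105 ]
[0.6161 0.1678 0.105 ]
[0.5019 0.1384 0.105 ]Traceback (most recent call last):
  File "<stdin>", line 7, in <module>
cv2.error: OpenCV(4.12.0) /io/opencv/modules/calib3d/src/ptsetreg.cpp:1108: error: (-215:Assertion failed) count >= 0 && to.checkVector(2) == count in function 'estimateAffinePartial2D'
```

```bash
python3 - <<'E'
from h import *
w=dict(np.load("wrist2.npz"))
P=np.array([onz(w,*p,.105)[:2] for p in [(228,60),(371,62),(361,236),(232,236)]])
mod=np.array([[-.06,.075],[.06,.075],[.06,-.075],[-.06,-.075]])
M,_=cv2.estimateAffinePartial2D(mod.astype(np.float32),P.astype(np.float32));print("scale",np.hypot(M[0,0],M[1,0]),"yaw",np.degrees(np.arctan2(M[1,0],M[0,0])),"c",M[:,2])
m=cv2.inRange(cv2.cvtColor(w["img"],cv2.COLOR_RGB2HSV),(4,150,80),(20,255,255))
for v in range(172,236,4):
    x=np.where(m[v,280:350])[0]+280
    if len(x): print(v,x.min(),x.max(),w["img"][v,x.min():x.max()+1:2,0].tolist())
e=np.radians(14.3);ex=np.array([np.cos(e),np.sin(e)]);ey=np.array([-ex[1],ex[0]]);g=np.array([.561,.190])
for z in(.147,.181):
  for y in(-.016,.016):
    for x in(-.005,.005): print(z,y,x,proj(w,[*(g+x*ex+y*ey),z]).round(1).tolist())
E
```

```text
scale 0.9850953539111098 yaw 13.34934876414807 c [0.54236495 0.22559172]
176 297 326 [128, 252, 254, 254, 254, 254, 254, 254, 254, 254, 254, 254, 254, 254, 244]
180 297 327 [144, 254, 255, 255, 255, 255, 255, 255, 255, 255, 255, 255, 255, 255, 253, 114]
184 297 326 [145, 254, 255, 255, 255, 250, 216, 204, 209, 242, 254, 255, 255, 255, 251]
188 297 326 [131, 250, 224, 218, 202, 157, 169, 178, 182, 191, 212, 253, 246, 216, 185]
192 297 326 [101, 199, 213, 210, 185, 232, 252, 246, 230, 242, 212, 189, 212, 212, 158]
196 297 326 [99, 197, 214, 219, 239, 226, 206, 209, 213, 201, 184, 185, 211, 212, 154]
200 297 326 [102, 202, 212, 208, 194, 192, 206, 210, 210, 202, 185, 184, 213, 210, 151]
204 297 326 [104, 202, 216, 204, 178, 193, 208, 211, 209, 203, 183, 186, 209, 213, 148]
208 297 325 [103, 199, 212, 200, 179, 196, 208, 210, 211, 202, 183, 187, 209, 210, 144]
212 297 325 [111, 203, 212, 199, 213, 249, 232, 212, 210, 202, 184, 190, 208, 207, 138]
216 297 325 [109, 200, 212, 202, 182, 196, 206, 211, 208, 202, 185, 199, 212, 206, 129]
220 297 325 [127, 201, 213, 202, 177, 199, 206, 207, 207, 201, 184, 200, 210, 205, 119]
224 297 325 [171, 253, 224, 210, 236, 251, 218, 210, 208, 202, 183, 202, 212, 203, 108]
228 297 324 [153, 229, 194, 193, 235, 240, 214, 208, 207, 200, 182, 204, 205, 188]
232 307 315 [189, 182, 164, 166, 150]
0.147 -0.016 -0.005 [302.2, 228.9]
0.147 -0.016 0.005 [314.6, 228.9]
0.147 0.016 -0.005 [302.0, 189.9]
0.147 0.016 0.005 [314.8, 189.9]
0.181 -0.016 -0.005 [301.3, 242.2]
0.181 -0.016 0.005 [315.0, 242.2]
0.181 0.016 -0.005 [301.1, 199.4]
0.181 0.016 0.005 [315.2, 199.4]
```

Call:
{"name": "send_rows", "arguments": {"increments": [[[0,0.0,-0.1,0,0,0,1],[0,0.01,-0.2,0,0,0,1],[0,0.01,-0.3,0,0,0,1],[0,0.02,-0.4,0,0,0,1],[0,0.02,-0.5,0,0,0,1],[0,0.02,-0.6,0,0,0,1],[0,0.02,-0.7,0,0,0,1],[0,0.02,-0.8,0,0,0,1],[0,0.02,-0.9,0,0,0,1],[0,0.02,-1,0,0,0,1]]]}}

```text
clock: 12.75
eef_pos: [0.5612, 0.1923, 0.2275]
eef_rot: [[-0.248, 0.969, -0.0], [0.969, 0.248, -0.0], [-0.0, -0.0, -1.0]]
force: [0.3, 0.6, 0.0]
grip_width: 0.0869
gripper_force: 0.0
```

Call:
{"name": "send_rows", "arguments": {"increments": [[[0,0,-0.1,0,0,0,0.2],[0,0,-0.2,0,0,0,0.2],[0,0,-0.3,0,0,0,0.0],[0,0,-0.4,0,0,0,0.0],[0,0,-0.48,0,0,0,0],[0,0,-0.55,0,0,0,0],[0,0,-0.6,0,0,0,0],[0,0,-0.63,0,0,0,0],[0,0,-0.63,0,0,0,-0.3],[0,0,-0.63,0,0,0,-0.5]]]}}

```text
clock: 13.58
eef_pos: [0.5614, 0.1924, 0.1658]
eef_rot: [[-0.248, 0.969, 0.0], [0.969, 0.248, 0.0], [0.0, 0.0, -1.0]]
force: [-0.3, 0.1, -0.4]
grip_width: 0.0372
gripper_force: 0.0
```

Call:
{"name": "send_rows", "arguments": {"increments": [[[0,0,0,0,0,0,-0.6],[0,0,0,0,0,0,-0.65],[0,0,0,0,0,0,-0.7],[0,0,0,0,0,0,-0.75],[0,0,0,0,0,0,-0.8],[0,0,0,0,0,0,-0.9],[0,0,0,0,0,0,-1],[0,0,0,0,0,0,-1],[0,0,0,0,0,0,-1],[0,0,0,0,0,0,-1]]], "newtons": 12}}

```text
clock: 14.42
eef_pos: [0.5625, 0.1929, 0.1661]
eef_rot: [[-0.248, 0.969, 0.003], [0.969, 0.248, 0.001], [0.0, 0.003, -1.0]]
force: [5.3, 2.6, -1.8]
grip_width: 0.0101
gripper_force: 12.0
```

```bash
python3 - <<'E'
import numpy as np
r,a0=.114,37.9
def pos(t):
    a=np.radians(a0+t);d=.090-r*np.cos(a);return np.array([-.248*d,.969*d,r*np.sin(a)-.070])*10
for A,B in((0,30),(30,62),(62,96)):
    print([(pos(t)-pos(A)).round(3).tolist() for t in np.linspace(A,B,11)[1:]])
E
```

```text
[[-0.009, 0.037, 0.046], [-0.019, 0.076, 0.09], [-0.03, 0.117, 0.132], [-0.041, 0.16, 0.172], [-0.053, 0.205, 0.209], [-0.065, 0.252, 0.244], [-0.077, 0.301, 0.276], [-0.09, 0.351, 0.305], [-0.103, 0.403, 0.332], [-0.117, 0.456, 0.356]]
[[-0.015, 0.058, 0.022], [-0.03, 0.117, 0.041], [-0.045, 0.177, 0.057], [-0.061, 0.237, 0.069], [-0.076, 0.298, 0.077], [-0.092, 0.36, 0.082], [-0.108, 0.421, 0.084], [-0.124, 0.483, 0.082], [-0.139, 0.544, 0.076], [-0.155, 0.606, 0.067]]
[[-0.016, 0.064, -0.014], [-0.033, 0.128, -0.031], [-0.049, 0.19, -0.052], [-0.064, 0.251, -0.078], [-0.079, 0.31, -0.106], [-0.094, 0.367, -0.139], [-0.108, 0.423, -0.175], [-0.122, 0.476, -0.214], [-0.135, 0.527, -0.256], [-0.147, 0.576, -0.302]]
```

Call:
{"name": "send_rows", "arguments": {"increments": [[[0.001,0.039,0.046,0,0,0,-1],[-0.009,0.078,0.09,0,0,0,-1],[-0.02,0.119,0.132,0,0,0,-1],[-0.031,0.162,0.172,0,0,0,-1],[-0.043,0.207,0.209,0,0,0,-1],[-0.055,0.254,0.244,0,0,0,-1],[-0.067,0.303,0.276,0,0,0,-1],[-0.08,0.353,0.305,0,0,0,-1],[-0.093,0.405,0.332,0,0,0,-1],[-0.107,0.458,0.356,0,0,0,-1]]]}}

```text
clock: 15.25
eef_pos: [0.5519, 0.2374, 0.2027]
eef_rot: [[-0.246, 0.969, 0.003], [0.969, 0.246, -0.0], [-0.001, 0.003, -1.0]]
force: [5.9, -3.1, 2.6]
grip_width: 0.01
gripper_force: 12.0
```

Call:
{"name": "send_rows", "arguments": {"increments": [[[-0.014,0.058,0.025,0,0,0,-1],[-0.028,0.117,0.045,0,0,0,-1],[-0.042,0.177,0.062,0,0,0,-1],[-0.058,0.237,0.075,0,0,0,-1],[-0.073,0.298,0.085,0,0,0,-1],[-0.088,0.36,0.09,0,0,0,-1],[-0.103,0.421,0.092,0,0,0,-1],[-0.118,0.483,0.09,0,0,0,-1],[-0.133,0.544,0.085,0,0,0,-1],[-0.148,0.606,0.076,0,0,0,-1]]]}}

```text
clock: 16.08
eef_pos: [0.5371, 0.2992, 0.2104]
eef_rot: [[-0.247, 0.969, 0.004], [0.969, 0.247, 0.001], [0.0, 0.004, -1.0]]
force: [6.1, -0.9, 2.4]
grip_width: 0.0097
gripper_force: 12.0
```

Call:
{"name": "send_rows", "arguments": {"increments": [[[-0.016,0.064,-0.014,0,0,0,-1],[-0.033,0.128,-0.031,0,0,0,-1],[-0.049,0.19,-0.052,0,0,0,-1],[-0.064,0.251,-0.078,0,0,0,-1],[-0.079,0.31,-0.106,0,0,0,-1],[-0.094,0.367,-0.139,0,0,0,-1],[-0.108,0.423,-0.175,0,0,0,-1],[-0.122,0.476,-0.214,0,0,0,-1],[-0.135,0.527,-0.256,0,0,0,-1],[-0.147,0.576,-0.302,0,0,0,-1]]]}}

```text
clock: 16.92
eef_pos: [0.5233, 0.357, 0.1801]
eef_rot: [[-0.247, 0.969, 0.005], [0.969, 0.247, 0.002], [0.001, 0.005, -1.0]]
force: [9.7, 0.7, 0.6]
grip_width: 0.0102
gripper_force: 12.0
```

Call:
{"name": "send_rows", "arguments": {"increments": [[[0.01,0,0,0,0,0,-0.5],[0.01,0,0,0,0,0,0],[0.01,0,0,0,0,0,0.3],[0.01,0,0,0,0,0,0.5],[0.01,0,0.05,0,0,0,0.5],[0,0,0.15,0,0,0,0.5],[0,0,0.3,0,0,0,0.5],[0,0,0.5,0,0,0,0.5],[0,0,0.7,0,0,0,0.5],[0,0,0.9,0,0,0,0.5]]]}}

```text
clock: 17.75
eef_pos: [0.5209, 0.3563, 0.2707]
eef_rot: [[-0.248, 0.969, 0.0], [0.969, 0.248, 0.001], [0.0, 0.001, -1.0]]
force: [-0.5, -0.7, -0.7]
grip_width: 0.0632
gripper_force: 0.0
```

Call:
{"name": "send_rows", "arguments": {"increments": [[[0.01,-0.1,0.1,0,0,0,0.5],[0.03,-0.2,0.2,0,0,0,0.5],[0.05,-0.3,0.3,0,0,0,0.5],[0.08,-0.4,0.4,0,0,0,0.5],[0.12,-0.5,0.5,0,0,0,0.5],[0.15,-0.6,0.5,0,0,0,0.5],[0.18,-0.7,0.5,0,0,0,0.5],[0.21,-0.8,0.5,0,0,0,0.5],[0.24,-0.9,0.5,0,0,0,0.5],[0.27,-1,0.5,0,0,0,0.5]]]}}

```text
clock: 18.58
eef_pos: [0.548, 0.2553, 0.3179]
eef_rot: [[-0.248, 0.969, -0.001], [0.969, 0.248, -0.001], [-0.0, -0.001, -1.0]]
force: [-0.6, 0.3, -0.0]
grip_width: 0.0654
gripper_force: 0.0
```

Call:
{"name": "send_rows", "arguments": {"increments": [[[0.02,-0.1,0,0,0,0,0.5],[0.05,-0.2,0,0,0,0,0.5],[0.07,-0.3,0,0,0,0,0.5],[0.09,-0.4,0,0,0,0,0.5],[0.1,-0.5,0,0,0,0,0.5],[0.11,-0.6,0,0,0,0,0.5],[0.12,-0.67,0,0,0,0,0.5],[0.12,-0.67,0,0,0,0,0.5],[0.12,-0.67,0,0,0,0,0.5],[0.12,-0.67,0,0,0,0,0.5]]]}}

```text
clock: 19.42
eef_pos: [0.5598, 0.1901, 0.3185]
eef_rot: [[-0.249, 0.969, -0.0], [0.969, 0.249, 0.0], [0.0, -0.0, -1.0]]
force: [0.2, -0.8, -1.1]
grip_width: 0.0653
gripper_force: 0.0
```

```bash
python3 - <<'E'
from h import *
L=[]
for n in("wrist","scene"):
    c=cam(n);np.savez(n+"3.npz",**c);L.append(c)
print(manip.state()["eef_pos"],L[0]["p"])
a=cv2.resize(L[0]["img"][0:300],(640,300));b=cv2.resize(L[1]["img"][145:265,175:330],(387,300),interpolation=cv2.INTER_CUBIC)
cv2.imwrite("pics/w3.png",np.vstack([a,np.hstack([b,np.zeros((300,253,3),np.uint8)])])[:,:,::-1])
E
```

```text
[0.5598198  0.19024295 0.31844962] [0.53958002 0.27040603 0.47198354]
```

View pics/w3.png

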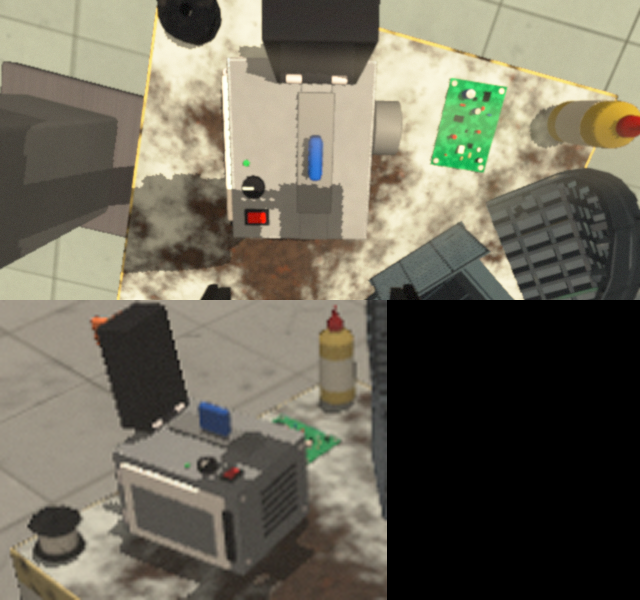

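The flap stands open, the cassette flange spans x 297–334 in the wrist view with the blue tab at (316,158), and in the scene crop the tab is at (214,420). The door is still shut. I'll triangulate the tab.

```bash
python3 - <<'E'
from h import *
w=dict(np.load("wrist3.npz"));s=dict(np.load("scene3.npz"));o=[]
for c,b in((w,(280,120,350,200)),(s,(240,170,290,220))):
    m=cv2.inRange(cv2.cvtColor(c["img"],cv2.COLOR_RGB2HSV),(100,120,60),(125,255,255))
    x0,y0,x1,y1=b;k=np.zeros_like(m);k[y0:y1,x0:x1]=m[y0:y1,x0:x1]
    st=cv2.boundingRect(k);M=cv2.moments(k,True);o.append((c,M["m10"]/M["m00"],M["m01"]/M["m00"]));print(st,cv2.minAreaRect(cv2.findNonZero(k)),o[-1][1:])
x,e=tri(o);print(x,e)
ex=np.array([.969,.247]);ey=np.array([-.247,.969])
print("ex,ey",x[:2]@ex,x[:2]@ey,"fin ex .5927; at z .130:",onz(w,*o[0][1:],.138),onz(s,*o[1][1:],.124))
E
```

```text
(308, 139, 14, 41) ((314.5, 159.0), (40.0, 13.0), 90.0) (315.15416666666664, 159.8875)
(255, 186, 11, 13) ((260.20001220703125, 191.89999389648438), (12.965337753295898, 9.17060375213623), 18.434947967529297) (260.3658536585366, 191.4390243902439)
[0.55440679 0.2278694  0.12708732] [np.float64(0.00021988344884187234), np.float64(0.00021988344884199743)]
ex,ey 0.5935039196951555 0.08386697603814067 fin ex .5927; at z .130: [0.55411446 0.22909451 0.138     ] [0.55721774 0.23187193 0.124     ]
```

Call:
{"name": "send_rows", "arguments": {"increments": [[[-0.01,0.08,-0.1,0,0,0,0.3],[-0.02,0.16,-0.2,0,0,0,0.3],[-0.03,0.24,-0.3,0,0,0,0.3],[-0.05,0.32,-0.4,0,0,0,0.3],[-0.058,0.378,-0.5,0,0,0,0.3],[-0.058,0.378,-0.6,0,0,0,0.3],[-0.058,0.378,-0.7,0,0,0,0.3],[-0.058,0.378,-0.8,0,0,0,0.3],[-0.058,0.378,-0.9,0,0,0,0.2],[-0.058,0.378,-1,0,0,0,0]]]}}

```text
clock: 20.35
eef_pos: [0.5543, 0.2266, 0.2176]
eef_rot: [[-0.247, 0.969, 0.0], [0.969, 0.247, -0.0], [-0.0, 0.0, -1.0]]
force: [0.5, -0.1, -0.3]
grip_width: 0.0513
gripper_force: 0.0
```

Call:
{"name": "send_rows", "arguments": {"increments": [[[0,0,-0.12,0,0,0,0],[0,0,-0.24,0,0,0,0],[0,0,-0.36,0,0,0,0],[0,0,-0.48,0,0,0,0],[0,0,-0.6,0,0,0,-0.1],[0,0,-0.7,0,0,0,-0.2],[0,0,-0.8,0,0,0,-0.3],[0,0,-0.88,0,0,0,-0.4],[0,0,-0.945,0,0,0,-0.4],[0,0,-0.945,0,0,0,-0.4]]]}}

```text
clock: 21.18
eef_pos: [0.5536, 0.2269, 0.1226]
eef_rot: [[-0.248, 0.969, -0.002], [0.969, 0.248, -0.001], [-0.001, -0.002, -1.0]]
force: [-0.4, 0.4, -0.2]
grip_width: 0.0269
gripper_force: 0.0
```

Call:
{"name": "send_rows", "arguments": {"increments": [[[0,0,0,0,0,0,-0.5],[0,0,0,0,0,0,-0.6],[0,0,0,0,0,0,-0.65],[0,0,0,0,0,0,-0.7],[0,0,0,0,0,0,-0.75],[0,0,0,0,0,0,-0.85],[0,0,0,0,0,0,-1],[0,0,0,0,0,0,-1],[0,0,0,0,0,0,-1],[0,0,0,0,0,0,-1]]], "newtons": 25}}

```text
clock: 22.02
eef_pos: [0.5544, 0.2273, 0.1243]
eef_rot: [[-0.248, 0.969, 0.0], [0.969, 0.248, 0.0], [0.0, 0.0, -1.0]]
force: [-0.6, 0.1, 3.1]
grip_width: 0.01
gripper_force: 25.0
```

Call:
{"name": "send_rows", "arguments": {"increments": [[[0,0,0.06,0,0,0,-1],[0,0,0.14,0,0,0,-1],[0,0,0.24,0,0,0,-1],[0,0,0.35,0,0,0,-1],[0,0,0.46,0,0,0,-1],[0,0,0.57,0,0,0,-1],[0,0,0.68,0,0,0,-1],[0,0,0.79,0,0,0,-1],[0,0,0.9,0,0,0,-1],[0,0,1,0,0,0,-1]]]}}

```text
clock: 22.85
eef_pos: [0.5543, 0.2272, 0.2254]
eef_rot: [[-0.248, 0.969, 0.0], [0.969, 0.248, 0.0], [0.0, 0.001, -1.0]]
force: [0.5, 0.1, -1.7]
grip_width: 0.0093
gripper_force: 25.0
```

Call:
{"name": "send_rows", "arguments": {"increments": [[[0,0,0.08,0,0,0,-1],[0,0,0.16,0,0,0,-1],[0,-0.03,0.24,0,0,0,-1],[0,-0.07,0.32,0,0,0,-1],[0,-0.12,0.4,0,0,0,-1],[0,-0.17,0.46,0,0,0,-1],[0,-0.22,0.5,0,0,0,-1],[0,-0.26,0.5,0,0,0,-1],[0,-0.29,0.5,0,0,0,-1],[0,-0.3,0.5,0,0,0,-1]]]}}

```text
clock: 23.68
eef_pos: [0.5541, 0.1963, 0.2737]
eef_rot: [[-0.247, 0.969, -0.0], [0.969, 0.247, -0.0], [-0.0, -0.001, -1.0]]
force: [-0.1, 0.2, -1.0]
grip_width: 0.0095
gripper_force: 25.0
```

Call:
{"name": "send_rows", "arguments": {"increments": [[[0,0,0,0,0,-0.04,-1],[0,0,0,0,0,-0.1,-1],[0,0,0,0,0,-0.16,-1],[0,0,0,0,0,-0.22,-1],[0,0,0,0,0,-0.27,-1],[0,0,0,0,0,-0.3,-1],[0,0,0,0,0,-0.315,-1],[0,0,0,0,0,-0.315,-1],[0,0,0,0,0,-0.315,-1],[0,0,0,0,0,-0.315,-1]]]}}

```text
clock: 24.52
eef_pos: [0.5542, 0.1972, 0.274]
eef_rot: [[-0.004, 1.0, -0.0], [1.0, 0.004, -0.0], [-0.0, -0.0, -1.0]]
force: [0.8, 0.2, -1.2]
grip_width: 0.0097
gripper_force: 25.0
```

```bash
python3 - <<'E'
from h import *
L=[cam("scene"),cam("top")]
a=cv2.resize(L[0]["img"][105:285,160:340],(400,400),interpolation=cv2.INTER_CUBIC);b=cv2.resize(L[1]["img"][160:340,130:310],(400,400),interpolation=cv2.INTER_CUBIC)
cv2.imwrite("pics/f.png",np.hstack([a,b])[:,:,::-1])
s=manip.state();print(s["clock"],s["eef_pos"],np.round(s["qvel"],2),s["force"])
E
```

```text
24.6167 [0.55419934 0.19717087 0.27402146] [-0.08  0.02  0.    0.07 -0.07  0.01 -0.14] [ 6.65856888e-04  1.53094947e-02 -1.85235058e+00]
```

View pics/f.png

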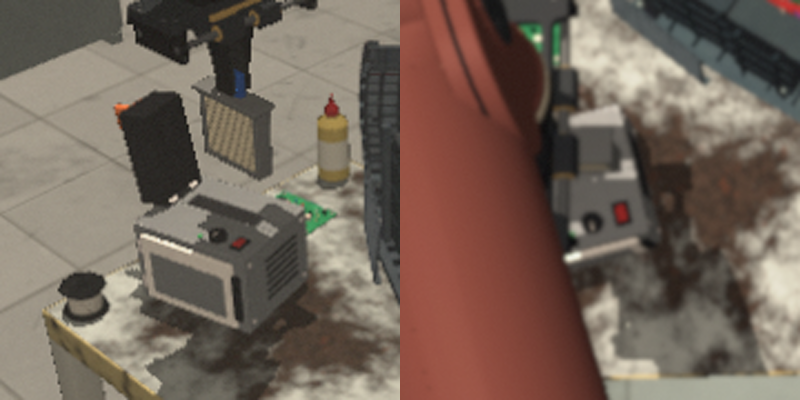

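The cassette hangs upright at (235,125), clear above the empty slot. The door is shut at (180,295), the flap stands open at (160,145), and the spool and board are where they were. Handing in.

```bash
python3 -c "
from station import manip
print(manip.hand_in())"
```

```text
the job is handed in; nothing more can be done
None
```

The job is handed in (no verdict came back): the dust door is shut, the flap stands open, and the gripper holds the cassette still and upright, about 70 mm clear above the extractor, with its broad face square to the bench front.

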